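# Wind the bench clamp shut with its loose crank

## Task

Put the loose crank on the square shaft end of the bench clamp, pushed fully home, and wind it clockwise by its turning grip, without pushing the jaw by hand, until the sprung pad has pressed the wooden blank firmly against the fixed jaw. Stop as soon as the crank has gone clearly stiff, so that the wood is not crushed, then let go and leave the crank on the shaft. Leave the thin strip of wood, the chisel and the sanding block where they are.

Things in the scene. Friction and masses are not known exactly. Their poses are not given: they have to be found in the camera images.
- drive_face (a point): Centre of the flat round face (42 mm across) topping the gearbox neck, fixed. z: the shaft axis, pointing out, leaning 30 degrees from vertical away from the bed, which lies to this point's +y. From the face stands the shaft: 16 mm square for 18 mm, then a tapered round nose (15.6 mm across, 7 mm long). How the flats stand about the axis is NOT given and differs each time.
- socket_mouth (a point): The loose dark steel crank, 240 g, first standing on its hub (34 x 34 x 30 mm). Point: centre of the hub's underside, the mouth of a square socket 17.6 mm wide, 26.5 mm deep. z: hub axis, away from the mouth; x: along the arm (16 mm wide, z 26 to 35 mm, to x = 67 mm); socket flats parallel to x and y. Fully home, this point lies on drive_face and the z axes agree.
- crank_boss (a point): Grip centre of the crank's square boss (20 x 20 mm, sides parallel to the crank's x and y, from z = 30 to 62 mm on the hub axis); this point is 51 mm above the socket mouth.
- crank_grip (a point): Centre of the crank's round wooden turning grip (22 mm across, z = 42 to 86 mm above the mouth, axis parallel to the hub's), which spins freely on its pin; 55 mm from the hub axis along the arm, 66 mm above the socket mouth. It takes about 3.5 N here to turn the shaft; once the blank is gripped, 3.3 N more for each further radian.
- clamp_pad: Sprung pale-wood pad on the sliding jaw, 66 x 10 x 40 mm; the origin is at the foot of its front face, which looks along its +y, the closing direction. The spring yields 1 mm for each 9 N, at most 12 mm; more than 90 N crushes the wood.
- blank: Wooden blank lying loose on the clamp's bed (bed height 24 mm) between the pad and the fixed jaw: 34 x 72 x 22 mm, long side along the closing direction, 1 to 16 mm short of the fixed jaw; origin at the centre of its underside.
- wood_strip: Thin strip of pale wood lying behind the gearbox, 24 x 110 x 14 mm, origin at the centre of its underside. Not to be disturbed.
- yellow_chisel: Chisel with a yellow wooden handle, 25 x 221 x 24 mm, lying flat, origin at the centre of its underside. Not to be disturbed.
- sanding_block: Wooden sanding block, 53 x 97 x 28 mm, origin at the centre of its underside. Not to be disturbed.
- sliding_jaw: Grey sliding jaw block, 74 x 30 x 46 mm, that carries the pad; not to be pushed by hand. Its origin lies at bed height, at the foot of the pad's front face when the pad is not pressed in; +y is the closing direction. The stiffening is felt while turning; at rest the shaft's friction hides part of it.
- bench_clamp: Fixed clamp, foot 100 x 400 mm; origin on the table under the centre of the gearbox (80 x 86 mm, 70 mm high), +y along the bed; fixed jaw's cheek at y = 294 mm, 64 mm high. Shaft clockwise (seen from outside, looking along drive_face's -z) closes it, 28 mm a turn, about 2.5 to 3.5 turns to go. The shaft needs 0.19 N m to turn, so it stays where left.
There are look-alikes about, which are no part of the job. What is shaped like the blank but blue or green is not meant. Several things look just like the part that bears socket_mouth: the one meant starts farthest to the robot's right.

How it is judged:
By the outcome, as a careful person would: the job done as asked, in the order asked, and still so for the second after the job is handed in, with the robot touching nothing.
It also fails if it takes over 72 s, if anything falls off the work surface, if the arm or the gripper's body presses on something with over 40 N, if the wrist force passes 120 N, or if a joint passes its speed limit or range.

## Robot

A 6-joint arm with a two-finger parallel gripper is mounted at the origin on a cart in front of the work surface, level with it; the furniture and walls round the work are solid. World frame = base frame: x ahead of the robot, y to its left, z up, the work surface at z = 0. Lengths are in m, angles in rad, forces in N, time in s.
With the tool pointing down it reaches from about 0.35 to 0.875 m from the base axis. Payload 4.2 kg.
Tool frame: the origin (TCP) lies at the very end of the fingers, on their centre line; the grasp point (between the pads) lies 19 mm behind it (ctrl.grasp_offset is the distance from the TCP to the grasp point, in m); z points along the fingers, y is the direction in which the jaws open and shut (so a half turn about z gives the same grasp; the last joint's range is limited). The gripper opens to 85 mm and grips with 20 to 120 N. Pads are 22 mm wide; open, the fingers measure 114 mm over their backs; the gripper's body (76 mm by 85 mm) begins 54 mm behind the grasp point. The pads swing forward as they close: fully open they stand 13 mm farther back than shut.
Start: joints at [1.605, 0.385, 0.008, 0, -1.194, -0.259], TCP at [0.139, 0.609, 0.231] pointing down, gripper open.
Joint ranges: [-3.14, 3.14], [-1.21, 2.06], [-1.07, 1.41], [-3.16, 2.05], [-2.99, -0.16], [-3.1, 3.1]. Speed limits (rad/s): [2.79, 2.79, 3.14, 3.14, 3.14, 3.14].

## Interface

Orientations are given as a rotation vector (axis times angle).
In Python, from workcell import ctrl, eoat, sensors, cams, workorder, finder gives the robot as it stands. Calls block until the motion is done:
- ctrl.movep(position, orientation): joint-space move of the TCP to a pose.
- ctrl.move_linear(position, feed=0.15, rotation=None, stop_force=None): straight line of the TCP; rotation=None keeps the orientation; feed is the mean speed in m/s. With stop_force (N) it stops when the force on the tool has changed by that much, and returns True; else False.
- ctrl.movej(angles): joint-space move.
- eoat.gripper_open() and eoat.close(effort=None): open the fingers fully, or close them until they stop; effort is the grip in N (None keeps the last).
- ctrl.pause(seconds).
- ctrl.inverse_kinematics(position, orientation): joint angles nearest the present ones, or None.
- sensors.state(): the state.
- cams.capture(name): name is "side" or "top"; returns a dict with "image" (384x512x3 uint8, red, green, blue), "z_map" (384x512 float32, m along the optical axis (not along the pixel's ray), 0 where there is no reading), "camera_matrix" (3x3 intrinsics, pixels), "position" and "attitude" of the camera in the world. Camera axes: x right, y down, z forward; pixel columns grow to the right and rows downward; lengths in m; the calibration is good to about 2 mm. A picture is of the moment at which its call begins.
A pose or a line that the arm cannot do raises ctrl.Unreachable and nothing moves.
- workorder.close_job(): hands the job in, once; it reports no verdict.
Trained networks look in a picture, given as the dict that the camera call returned (one of the last four; its "shot" number tells which), for a name from the list of things; names that differ only in an ending like _2 or _b are one class to them, and where a whole thing is asked for, a point or a joint stands for the part that bears it (a point fixed in the world has none). Each returns a list of dicts, best first, with "confidence" (0 to 1); they miss things now and then, are a little off and sometimes report something else, mostly with a low value. They report only what shows in the picture. A call takes as long as a camera call. They do not tell look-alikes from the thing itself.
- finder.spot_in(picture, target): "pixel" ([row, column] in pixels, amid what is visible of it).
The state is a dict: "clock": time; "joints": joint angles; "qvel": joint speeds; "joint_torque": joint torques, N m; "tcp_pos": TCP position; "ee_rot": TCP orientation; "contact_force": force on the tool from outside, world axes, zero at the start; "ft_torque": the same for the moment, N m; "gripper_width": finger opening in m.
Only numpy, scipy, OpenCV 4.12 (cv2) and the standard library are available. Lean on these libraries where they do the work, as an engineer would, in place of code of your own. Each camera call takes 0.05 s, during which the arm holds its last target.

## Working session

There is one attempt and no reset: what is moved stays moved. The work goes in short steps, each a Python script; the robot and the scene stay as the last script left them, time stands still between calls to the robot, and variables do not carry over. Pictures are saved under pics/ and viewed, and the job is handed in when it is done.

```bash
ls; mkdir -p pics
cat > h.py <<'E'
import numpy as np,cv2
from scipy.spatial.transform import Rotation as R
from workcell import ctrl, eoat, sensors, cams, workorder, finder
def save(img,name,scale=1):
    im=cv2.cvtColor(img,cv2.COLOR_RGB2BGR)
    if scale!=1: im=cv2.resize(im,None,fx=scale,fy=scale,interpolation=cv2.INTER_CUBIC)
    cv2.imwrite('pics/'+name,im)
def Rc(p):
    a=np.array(p['attitude'])
    return a if a.shape==(3,3) else R.from_rotvec(a).as_matrix() if a.shape==(3,) else R.from_quat(a).as_matrix()
def cloud(p):
    K=np.array(p['camera_matrix']);z=p['z_map'];h,w=z.shape
    u,v=np.meshgrid(np.arange(w),np.arange(h))
    P=np.stack([(u-K[0,2])/K[0,0]*z,(v-K[1,2])/K[1,1]*z,z],-1)
    W=P@Rc(p).T+np.array(p['position']); W[z==0]=np.nan
    return W
def proj(p,X):
    K=np.array(p['camera_matrix']);c=(np.atleast_2d(X)-np.array(p['position']))@Rc(p)
    q=c@K.T; return q[:,:2]/q[:,2:]
E
python3 - <<'E'
from h import *
import pickle
print(sensors.state())
for n in ['side','top']:
    p=cams.capture(n); save(p['image'],n+'0.png',1.5); pickle.dump(p,open(n+'0.pkl','wb'))
    print(n,p['camera_matrix'],p['position'],p['attitude'])
    for t in ['socket_mouth','blank','bench_clamp','crank_grip','crank_boss','drive_face','clamp_pad','sliding_jaw']:
        try: print(t,[(np.round(d['pixel']).astype(int).tolist(),round(d['confidence'],2)) for d in finder.spot_in(p,t)])
        except Exception as e: print(t,e)
E
```

```text
pics
{'clock': 0.0, 'joints': array([ 1.60459129e+00,  3.85572626e-01,  6.63856690e-03, -4.63603109e-04,
       -1.19397756e+00, -2.58602866e-01]), 'qvel': array([-7.79109338e-04,  2.28521915e-05,  1.45145690e-03, -4.28814906e-04,
       -8.50320871e-04, -2.75563449e-04]), 'joint_torque': array([ 9.92961805e-05, -3.92292845e+01,  1.88398612e+01,  4.18625280e+00,
       -4.58580122e-03, -1.64324724e-06]), 'tcp_pos': array([0.13918325, 0.60872367, 0.2302221 ]), 'ee_rot': array([ 3.11959505e+00, -3.52409315e-01, -1.85455818e-04]), 'contact_force': array([-0.83068481, -0.20331623, -0.50320286]), 'ft_torque': array([-0.0153377 , -0.05044565, -0.04167878]), 'gripper_width': 0.0852090734266922}
side [[384.14376271   0.         260.73189151]
 [  0.         384.14376271 188.1864208 ]
 [  0.           0.           1.        ]] [ 0.36163545 -1.09616597  0.57167547] [-2.01350691  0.13840808 -0.12194011]
socket_mouth [([220, 194], 0.86), ([251, 253], 0.67)]
blank [([175, 241], 0.7), ([183, 197], 0.53), ([170, 189], 0.5)]
bench_clamp [([196, 260], 0.69), ([190, 274], 0.16)]
crank_grip [([204, 327], 0.59), ([254, 256], 0.56)]
crank_boss [([222, 192], 0.74), ([248, 254], 0.69), ([170, 305], 0.35)]
drive_face [([189, 275], 0.79)]
clamp_pad [([190, 274], 0.18)]
sliding_jaw [([183, 256], 0.76)]
top [[379.32136384   0.         257.96132083]
 [  0.         379.32136384 186.06140674]
 [  0.           0.           1.        ]] [ 0.32187315 -0.0611195   1.17986071] [-2.14722736  2.10683308 -0.21581047]
socket_mouth [([210, 341], 0.77), ([260, 290], 0.66)]
blank [([254, 193], 0.81), ([202, 183], 0.74), ([259, 156], 0.57), ([127, 250], 0.47)]
bench_clamp [([193, 219], 0.59)]
crank_grip [([211, 338], 0.78)]
crank_boss [([207, 338], 0.7), ([189, 222], 0.6), ([259, 291], 0.52)]
drive_face [([175, 260], 0.54)]
clamp_pad [([190, 221], 0.58)]
sliding_jaw [([190, 227], 0.78)]
```

View pics/side0.png

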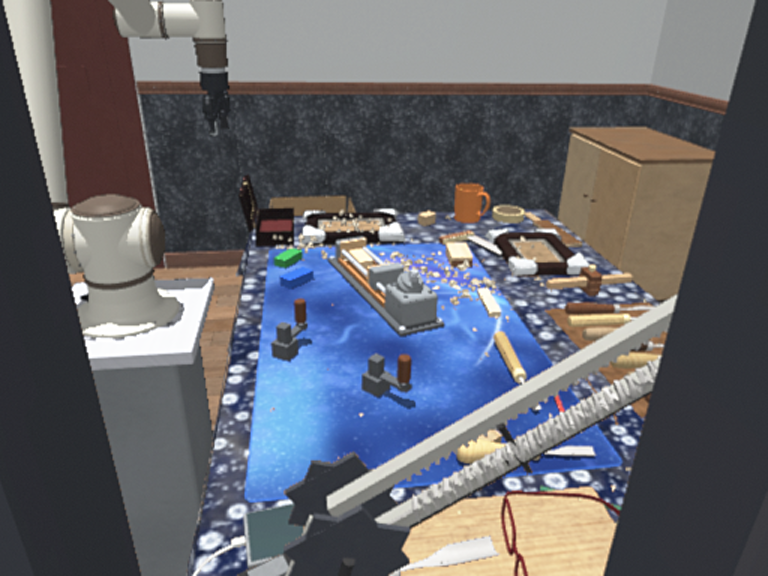

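View pics/top0.png

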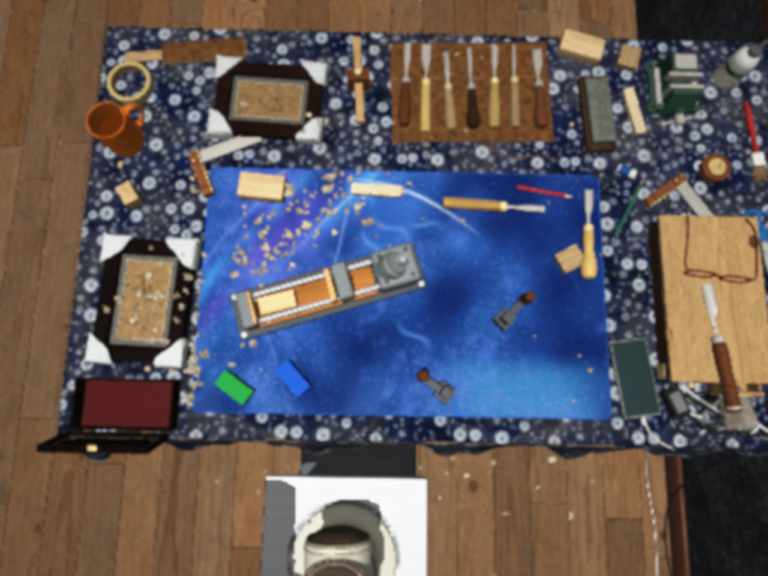

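Two candidate cranks in the top view: [row 207, col 341] and [row 257, col 291]. The robot's right is image right, so the one at col 341 is meant. I'll confirm it in an enlarged crop.

Run:
```python
from h import *
import pickle
t=pickle.load(open('top0.pkl','rb'));s=pickle.load(open('side0.pkl','rb'))
a=cv2.resize(t['image'][185:235,315:370],(440,400),interpolation=cv2.INTER_CUBIC)
b=cv2.resize(t['image'][155:205,235:290],(440,400),interpolation=cv2.INTER_CUBIC)
save(np.hstack([a,b])[:, :800],'cropT.png')
a=cv2.resize(s['image'][225:280,230:285],(400,400),interpolation=cv2.INTER_CUBIC)
b=cv2.resize(s['image'][170:225,240:295],(400,400),interpolation=cv2.INTER_CUBIC)
save(np.hstack([a,b]),'cropS.png')
for n,p in [('top',t),('side',s)]:
    W=cloud(p)
    fl=W[...,2]; m=(abs(fl)<.02)&(abs(W[...,0]-.55)<.15)&(abs(W[...,1])<.3)
    print(n,'table z',np.nanmedian(fl[m]),np.nanstd(fl[m]))
W=cloud(t)
print(W[207,341],W[257,291],W[175,262],W[175,267])
# top: dump heights near the crank & gearbox
for (r0,r1,c0,c1) in [(190,222,325,362),(160,196,244,286)]:
    print((W[r0:r1:2,c0:c1:2,2]*1000).round().astype(int))
```

```text
top table z -1.5987344023526973e-05 0.003907670829748151
side table z -0.0001119303478814837 0.003855250753687842
[ 0.48266352 -0.32811304  0.03304209] [ 0.32972546 -0.17528132  0.03337824] [ 0.56380569 -0.08379518  0.09568809] [ 0.56075736 -0.09792048  0.11069255]
[[ 2  0  6  0 -3 -3  1  0 -2  1  1  1 -4 -5 -5 -1 -2  3 -4]
 [ 0  0 -3 -1 -3  0  3 -1 -2 -1  1  0 -3 -1 -2 -4  0  2  0]
 [ 2  5  2  0  0 -2  1  2  0  4  2  0 -1  0  1  2  0 -2  1]
 [-2  1 -1  3  0 -2 -3 -3 -2 -1  2  0 75 85 81 87  1  2 -1]
 [ 1 -3  0 -2 -1 -4  2  2 -1 -2 -5 57 80 86 89 87  2  0 -1]
 [-1 -2 -1  0  1 -2  2  2 -4 -1 34 51 70 83 85 82  0 -3  2]
 [ 0 -1  2 -4  1  1 -4 -2 -6 35 36 34 56 66  0 -2 -3 -4  4]
 [-2  3 -3 -2 -1  0  0 -1 38 36 31 35 -2  2  0  5  3 -1  0]
 [-3  4 -4  1 -2 27 31 29 37 34 36  3 -1 -2  0 -2 -3  2  1]
 [ 1  1  1  3 33 26 63 60 37 32  1 -4  1 -3  3  2  5  4 -5]
 [ 0  2  2 31 30 62 62 59 63  3  0 -2 -1 -5  1  2 -2 -2 -3]
 [-5 -1 29 30 51 61 62 64 64 29  0  0 -1 -3 -2 -2  1 -2  0]
 [ 1  5 24 30 31 52 63 62 28 -2  2 -2 -2 -2  2  0  1 -2 -1]
 [ 1  2  6 26 31 30 49 32  1  0 -3 -2 -2 -1  0 -2 -2 -
[... 1029 characters left out ...]
1  69  78  86  95  96 102 101 101  92  93  67  70  70  72  68
    5  -4   1]
 [ 25  24   8  65  75  88  89  95  99  90  91  87  79  71  70  70  74  64
    8  -3   0]
 [ 24  25  13  65  67  76  80  89  93  89  85  85  71  71  70  70  69  68
    6   0   0]
 [ 24  26  24  19  69  70  69  74  76  67  70  70  69  68  70  67  70  66
   10   8   5]
 [ 25  23  21   5  66  71  75  72  65  68  66  70  68  65  63  60  46  30
   15  11   0]
 [ 24  25  21  41  61  71  67  70  67  68  62  63  51  41  33  24  11   9
   13  13  -4]
 [ 43  47  48  48  45  66  67  65  57  50  38  29  10  10   7  12  14   8
   12  -3  -1]
 [ 47  46  24  23   9  43  42  34  23  12  11  12  10   7  11   6  -5  -2
   -2   1   0]]
```

View pics/cropT.png

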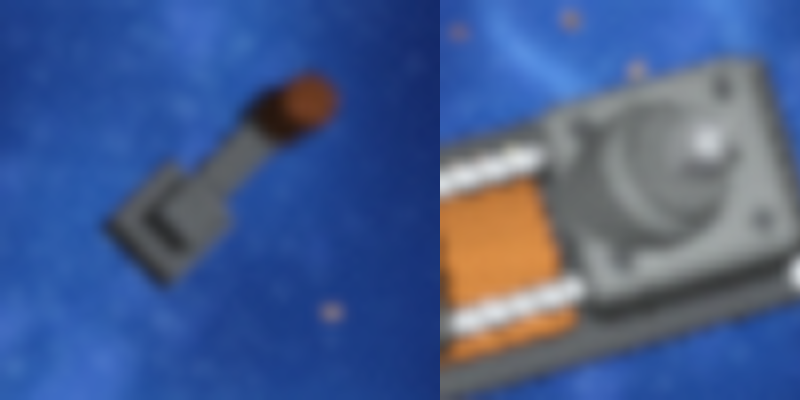

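View pics/cropS.png

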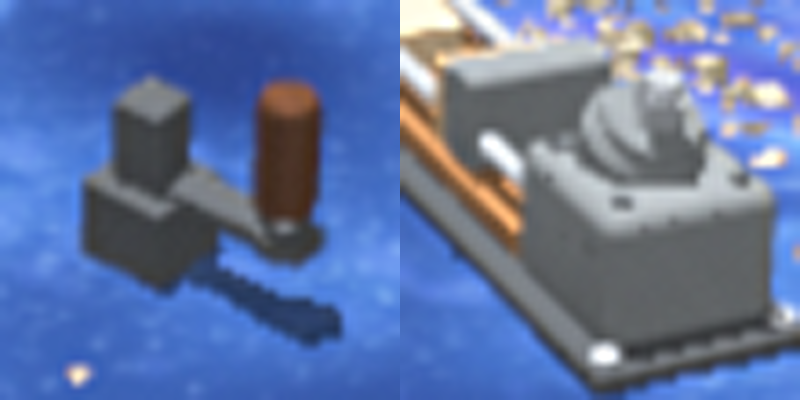

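Confirmed: the crop shows the dark crank with a brown grip at col 341, and the gearbox with its tilted shaft at about [175, 267]. I'll average several captures to get better depth.

Run:
```python
from h import *
import pickle
for n in ['top','side']:
    ps=[cams.capture(n) for _ in range(8)]
    p=dict(ps[0]); Z=np.stack([q['z_map'] for q in ps]); Z[Z==0]=np.nan
    p['z_map']=np.nan_to_num(np.nanmedian(Z,0)); p['zstd']=np.nanstd(Z,0); 
    print(np.nanmedian(p['zstd']), np.std(np.stack([q['image'].astype(float) for q in ps]),0).mean())
    p['image']=np.mean([q['image'] for q in ps],0)
    pickle.dump(p,open(n+'1.pkl','wb'))
t=pickle.load(open('top1.pkl','rb'));s=pickle.load(open('side1.pkl','rb'))
f=lambda p,r,c,n:cv2.resize(np.clip(p['image'][r:r+n,c:c+n]*1.3,0,255).astype(np.uint8),(400,400),interpolation=cv2.INTER_CUBIC)
save(np.hstack([f(t,163,250,28),f(s,175,258,28)]),'shaft.png')
print(sensors.state()['clock'])
```

```text
0.002404199 0.5404045459551862
0.0024863468 0.6271946437594392
1.7<stdin>:6: RuntimeWarning: All-NaN slice encountered
  var = nanvar(a, axis=axis, dtype=dtype, out=out, ddof=ddof,
```

View pics/shaft.png

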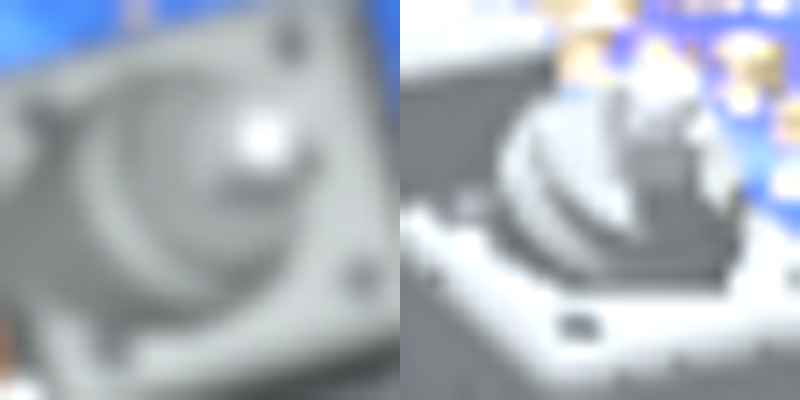

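```bash
cat > fit.py <<'E'
from h import *
import pickle
from scipy.optimize import least_squares
def Rz(a): return R.from_euler('z',a).as_matrix()
def rays(p,r0,r1,c0,c1):
    K=np.array(p['camera_matrix']);u,v=np.meshgrid(np.arange(c0,c1),np.arange(r0,r1))
    d=np.stack([(u-K[0,2])/K[0,0],(v-K[1,2])/K[1,1],np.ones(u.shape)],-1).reshape(-1,3)
    return np.array(p['position']),d@Rc(p).T      # t = z depth
def box(o,d,T,Rm,lo,hi):
    oo=(o-T)@Rm; dd=d@Rm; dd=np.where(abs(dd)<1e-9,1e-9,dd)
    a=(lo-oo)/dd;b=(hi-oo)/dd
    t0=np.minimum(a,b).max(1);t1=np.maximum(a,b).min(1)
    return np.where((t0<t1),t0,np.inf)
def cone(o,d,T,Rm,r0,r1,z0,z1):  # frustum with caps, axis local z
    oo=(o-T)@Rm; dd=d@Rm; k=(r1-r0)/(z1-z0)
    A=dd[:,0]**2+dd[:,1]**2-(k*dd[:,2])**2
    rr=r0+k*(oo[2]-z0)
    B=oo[0]*dd[:,0]+oo[1]*dd[:,1]-rr*k*dd[:,2]; C=oo[0]**2+oo[1]**2-rr**2
    D=B*B-A*C; t=np.where(D>0,(-B-np.sqrt(np.maximum(D,0)))/A,np.inf)
    z=oo[2]+t*dd[:,2]; t=np.where((z>z0)&(z<z1),t,np.inf)
    for zz,r in((z0,r0),(z1,r1)):
        tc=(zz-oo[2])/dd[:,2]; q=oo[:2]+tc[:,None]*dd[:,:2]
        t=np.minimum(t,np.where((q**2).sum(1)<r*r,tc,np.inf))
    return t
def table(o,d): return -o[2]/d[:,2]
def crank(o,d,T,Rm):
    B=lambda l,h:box(o,d,T,Rm,np.array(l),np.array(h))
    g=T+Rm@np.array([.055,0,0])
    return np.minimum.reduce([B([-.017,-.017,0],[.017,.017,.03]),B([-.01,-.01,.03],[.01,.01,.062]),
      B([0,-.008,.026],[.067,.008,.035]),cone(o,d,g,Rm,.011,.011,.042,.086)])
def face_frame(x,y,yaw,yf,zf):
    Rc_=Rz(yaw); T=np.array([x,y,0])
    ax=np.array([0,-.5,np.sqrt(.75)]); 
    Rm=Rc_@np.stack([[1,0,0],np.cross(ax,[1,0,0]),ax],1)
    return T+Rc_@np.array([0,yf,zf]),Rm
def clamp(o,d,x,y,yaw,yf,zf,phi=0):
    Rm=Rz(yaw);T=np.array([x,y,0])
    F,Rf=face_frame(x,y,yaw,yf,zf)
    Rs=Rf@Rz(phi)
    return np.minimum.reduce([box(o,d,T,Rm,np.array([-.04,-.043,0]),np.array([.04,.043,.07])),
      cone(o,d,F,Rf,.021,.021,-.06,0),box(o,d,F,Rs,np.array([-.008,-.008,0]),np.array([.008,.008,.018])),
      cone(o,d,F,Rf,.0078,.005,.018,.025)])
E
cat > run.py <<'E'
from fit import *
t=pickle.load(open('top1.pkl','rb'));s=pickle.load(open('side1.pkl','rb'))
def fit(fn,p0,sets,steps):
    def res(p,off=None):
        out=[]
        for (o,d,z,w) in sets:
            m=np.minimum(fn(o,d,p),table(o,d)); out.append(np.clip((m-z),-.03,.03)*w)
        return np.concatenate(out)
    from scipy.optimize import minimize
    f=lambda q:np.sum(np.sqrt(res(p0+q*steps)**2+.002**2))
    best=minimize(f,np.zeros(len(p0)),method='Nelder-Mead',options=dict(maxiter=1500,xatol=1e-3,fatol=1e-6,initial_simplex=np.vstack([np.zeros(len(p0)),np.eye(len(p0))])))
    return p0+best.x*steps,best.fun/len(res(p0))
def mk(p,r0,r1,c0,c1,mask=None):
    o,d=rays(p,r0,r1,c0,c1); z=p['z_map'][r0:r1,c0:c1].ravel(); k=z>0
    return (o,d[k],z[k],1.)
TS=mk(t,185,232,315,368); SS=mk(s,222,285,228,290)
cf=lambda o,d,p:crank(o,d,np.array([p[0],p[1],0]),Rz(p[2]))
p0=np.array([.475,-.318,-.75])
for S in([TS],[SS],[TS,SS]): print('crank',fit(cf,p0,S,np.array([.01,.01,.1])))
W=cloud(t)
TS=mk(t,155,197,250,288); SS=mk(s,172,212,256,292)
kf=lambda o,d,p:clamp(o,d,*p)
p0=np.array([.555,-.085,.25,-.005,.095])
for S in([TS],[SS],[TS,SS]): print('clamp',fit(kf,p0,S,np.array([.01,.01,.1,.005,.005])))
E
python3 run.py
```

```text
crank (array([ 0.46595851, -0.31300215, -0.79672737]), np.float64(0.0023584262797494635))
crank (array([ 0.46840601, -0.31635539, -0.77618676]), np.float64(0.002526642478169514))
crank (array([ 0.46850312, -0.31575578, -0.78079304]), np.float64(0.002717363728344644))
clamp (array([ 0.56380181, -0.08689736,  0.30554064, -0.00381653,  0.09491513]), np.float64(0.004495514508919838))
clamp (array([ 0.56703461, -0.0905033 ,  0.3076663 , -0.0045241 ,  0.09372702]), np.float64(0.008070598445094513))
clamp (array([ 0.56497271, -0.08804589,  0.28870499, -0.00418664,  0.09420646]), np.float64(0.0067330881871238155))
```

```bash
cat > run2.py <<'E'
from fit import *
import run as r_
from run import fit,mk,t,s
def full(o,d,p):
    x,y,yaw,yf,zf,y0,hf=p
    Rm=Rz(yaw);T=np.array([x,y,0]); B=lambda l,h:box(o,d,T,Rm,np.array(l),np.array(h))
    return np.minimum.reduce([clamp(o,d,x,y,yaw,yf,zf),B([-.05,y0,0],[.05,y0+.4,hf]),B([-.04,.04,0],[.04,.29,.024]),B([-.037,.294,0],[.037,.324,.064])])
p0=np.array([.565,-.088,.29,-.004,.094,-.06,.01]);st=np.array([.01,.01,.1,.005,.005,.01,.005])
def mk2(p,*a):
    W=cloud(p); q=dict(p); c=W-np.array([.565,-.088,0]); l=c@Rz(.29)
    ok=(l[...,0]>-.15)&(l[...,0]<.15)&(l[...,1]>-.15)&(l[...,1]<.4)
    ok&=~((abs(l[...,0])<.046)&(l[...,1]>.05)&(l[...,1]<.29))   # bed contents
    z=p['z_map'].copy(); z[~ok]=0; q['z_map']=z
    return mk(q,*a)
TS=mk2(t,140,240,150,300); SS=mk2(s,155,225,215,300)
if __name__=='__main__':
    P=[]
    for S in([TS],[SS]):
        a,f=fit(full,p0,S,st); a,f=fit(full,a,S,st*.3); P.append(a); print(a.round(4),f)
    # local heights along the bed centre
    for p,a in((t,P[0]),(s,P[1])):
        l=cloud(p)-np.array([a[0],a[1],0]); l=l@Rz(a[2])
        m=abs(l[...,0])<.012
        for yy in np.arange(-.08,.35,.006):
            k=m&(abs(l[...,1]-yy)<.003); 
            if k.any(): print(int(yy*1000),int(np.nanmedian(l[k][:,2])*1000),end=' | ')
        print()
E
python3 run2.py | grep -v ^cr
```

```text
clamp (array([ 0.56380181, -0.08689736,  0.30554064, -0.00381653,  0.09491513]), np.float64(0.004495514508919838))
clamp (array([ 0.56703461, -0.0905033 ,  0.3076663 , -0.0045241 ,  0.09372702]), np.float64(0.008070598445094513))
clamp (array([ 0.56497271, -0.08804589,  0.28870499, -0.00418664,  0.09420646]), np.float64(0.0067330881871238155))
[ 0.5641 -0.0875  0.3037 -0.0027  0.095  -0.0553  0.0094] 0.0029487221475909707
[ 0.5668 -0.09    0.3028 -0.0051  0.0938 -0.0552  0.0097] 0.004296290792143426
-80 0 | -74 0 | -67 0 | -61 0 | -55 0 | -49 10 | -43 65 | -37 68 | -31 69 | -25 69 | -19 106 | -13 113 | -7 111 | -1 105 | 4 98 | 10 101 | 16 99 | 22 96 | 28 89 | 34 79 | 40 68 | 46 12 | 52 23 | 58 23 | 64 23 | 70 23 | 76 23 | 82 23 | 88 24 | 94 23 | 100 72 | 106 72 | 112 73 | 118 72 | 124 71 | 130 24 | 136 65 | 142 65 | 148 23 | 154 23 | 160 23 | 166 23 | 172 24 | 178 23 | 184 23 | 190 23 | 196 23 | 202 23 | 208 23 | 214 42 | 220 45 | 226 45 | 232 45 | 238 45 | 244 45 | 250 45 | 256 45 | 262 46 | 268 45 | 274 45 | 280 46 | 286 44 | 292 34 | 298 64 | 304 62 | 310 61 | 316 61 | 322 60 | 334 9 | 340 9 | 346 0 | 
-80 0 | -74 0 | -67 0 | -61 0 | -55 4 | -49 9 | -43 39 | -37 68 | -31 69 | -25 69 | -19 84 | -13 93 | -7 106 | -1 96 | 4 99 | 10 102 | 16 96 | 94 54 | 100 72 | 106 72 | 112 73 | 118 72 | 124 72 | 136 65 | 142 65 | 208 40 | 214 36 | 220 46 | 226 45 | 232 45 | 238 45 | 244 45 | 250 45 | 256 45 | 262 45 | 268 46 | 274 45 | 280 45 | 286 44 | 292 52 | 298 64 | 304 61 | 310 61 | 316 61 |
```

```bash
cat > phi.py <<'E'
from fit import *
t=pickle.load(open('top1.pkl','rb'));s=pickle.load(open('side1.pkl','rb'))
P={'top':[.5641,-.0875,.3037,-.0027,.095],'side':[.5668,-.09,.3028,-.0051,.0938]}
SSF=6
def labels(p,r0,r1,c0,c1,a,phi,sh=(0,0)):
    K=np.array(p['camera_matrix'])
    u=np.arange(c0,c1,1/SSF)-.5+.5/SSF; v=np.arange(r0,r1,1/SSF)-.5+.5/SSF
    u,v=np.meshgrid(u-sh[0],v-sh[1]); d=np.stack([(u-K[0,2])/K[0,0],(v-K[1,2])/K[1,1],np.ones(u.shape)],-1).reshape(-1,3)@Rc(p).T
    o=np.array(p['position'])
    x,y,yaw,yf,zf=a; F,Rf=face_frame(*a);Rs=Rf@Rz(phi)
    Rm=Rz(yaw);T=np.array([x,y,0])
    ts=np.stack([table(o,d),box(o,d,T,Rm,np.array([-.04,-.043,0]),np.array([.04,.043,.07])),cone(o,d,F,Rf,.021,.021,-.06,0),box(o,d,F,Rs,np.array([-.008,-.008,0]),np.array([.008,.008,.018])),cone(o,d,F,Rf,.0078,.005,.018,.025)])
    L=ts.argmin(0); tt=ts.min(0); X=o+d*tt[:,None]
    l=(X-F)@Rf; q=(X-F)@Rs
    out=L.copy()
    out[(L==2)&(l[:,2]>-1e-4)]=5
    k=L==3; fi=np.where(abs(q[:,0])>abs(q[:,1]),np.where(q[:,0]>0,0,1),np.where(q[:,1]>0,2,3)); fi=np.where(q[:,2]>.0179,4,fi)
    out[k]=10+fi[k]
    out[(L==4)&(l[:,2]>.0249)]=20
    b=(X-T)@Rm; out[(L==1)&(b[:,2]<.0699)]=6
    return out.reshape(u.shape)
def score(p,win,a,phi,sh,sig):
    r0,r1,c0,c1=win; L=labels(p,*win,a,phi,sh); img=p['image'][r0:r1,c0:c1].astype(float)
    D=[];ids=np.unique(L)
    for i in ids:
        m=cv2.GaussianBlur((L==i).astype(np.float32),(0,0),sig*SSF)
        D.append(cv2.resize(m,(c1-c0,r1-r0),interpolation=cv2.INTER_AREA).ravel())
    D=np.array(D).T; e=0
    A=np.vstack([D,np.eye(len(ids))*.05]);Y=np.vstack([img.reshape(-1,3),np.full((len(ids),3),130)*.05])
    c,*_=np.linalg.lstsq(A,Y,rcond=None)
    return np.abs(img.reshape(-1,3)-D@c).mean(),dict(zip(ids,c.mean(1).round()))
if __name__=='__main__':
    for n,p in(('top',t),('side',s)):
        F,Rf=face_frame(*P[n]); print(n,'face',F, proj(p,F),proj(p,F+Rf[:,2]*.018))
        c=proj(p,F+Rf[:,2]*.014)[0].round().astype(int); win=(c[1]-10,c[1]+9,c[0]-8,c[0]+9)
        for sig in (.5,.9):
          res=[]
          for ph in range(-45,45,5):
            b=min((score(p,win,P[n],np.radians(ph),(i,j),sig)[0],i,j) for i in(-1,-.5,0,.5,1) for j in(-1,-.5,0,.5,1))
            res.append((ph,round(b[0],2),b[1:]))
          print(n,sig,res)
        save(cv2.resize(np.clip(p['image'][win[0]:win[1],win[2]:win[3]],0,255).astype(np.uint8),None,fx=20,fy=20,interpolation=cv2.INTER_NEAREST),n+'_win.png')
E
python3 phi.py
```

```text
top face [ 0.56490744 -0.09007644  0.095     ] [[264.14301103 174.72744002]] [[267.28699711 172.70296025]]
top 0.5 [(-45, np.float64(9.31), (-0.5, 0)), (-40, np.float64(9.3), (-0.5, 0)), (-35, np.float64(9.28), (-0.5, 0)), (-30, np.float64(9.25), (-0.5, 0)), (-25, np.float64(9.21), (-0.5, 0)), (-20, np.float64(9.18), (-0.5, 0)), (-15, np.float64(9.16), (-0.5, 0)), (-10, np.float64(9.13), (-0.5, 0)), (-5, np.float64(9.13), (-0.5, 0)), (0, np.float64(9.11), (-0.5, 0)), (5, np.float64(9.1), (-0.5, 0)), (10, np.float64(9.11), (-0.5, 0)), (15, np.float64(9.11), (-0.5, 0)), (20, np.float64(9.47), (-0.5, 0)), (25, np.float64(9.32), (-0.5, 0)), (30, np.float64(9.32), (-0.5, 0)), (35, np.float64(9.31), (-0.5, 0)), (40, np.float64(9.31), (-0.5, 0))]
top 0.9 [(-45, np.float64(8.7), (-0.5, 0)), (-40, np.float64(8.7), (-0.5, 0)), (-35, np.float64(8.71), (-0.5, 0)), (-30, np.float64(8.7), (-0.5, 0)), (-25, np.float64(8.68), (-0.5, 0)), (-20, np.float64(8.66), (-0.5, 0)), (-15, np.float64(8.63), (-0.5, 0)), (-10, np.float64(8.6), (-0.5, 0)), (-5, np.float64(8.58), (-0.5, 0)), (0, np.float64(8.56), 
[... 1023 characters left out ...]
, (40, np.float64(26.39), (-1, -1))]
side 0.9 [(-45, np.float64(26.22), (-1, -0.5)), (-40, np.float64(26.06), (-1, -1)), (-35, np.float64(25.93), (-1, -1)), (-30, np.float64(25.83), (-1, -1)), (-25, np.float64(25.72), (-1, -1)), (-20, np.float64(25.69), (-1, -1)), (-15, np.float64(25.62), (-1, -0.5)), (-10, np.float64(25.58), (-1, -0.5)), (-5, np.float64(25.56), (-1, -0.5)), (0, np.float64(25.59), (-1, -0.5)), (5, np.float64(25.65), (-1, -0.5)), (10, np.float64(25.73), (-1, -0.5)), (15, np.float64(25.86), (-1, -0.5)), (20, np.float64(25.98), (-1, -0.5)), (25, np.float64(26.06), (-1, -1)), (30, np.float64(26.11), (-1, -1)), (35, np.float64(26.15), (-1, -1)), (40, np.float64(26.17), (-1, -1))]
```

Run:
```python
from phi import *
p=s;n='side'
img=np.clip(p['image'][168:196,262:290]*1.2,0,255).astype(np.uint8)
outs=[cv2.resize(img,(392,392),interpolation=cv2.INTER_CUBIC)]
def draw(ph,sh):
    im=outs[0].copy();F,Rf=face_frame(*P[n]);Rs=Rf@Rz(np.radians(ph));
    for z in(0,.018):
        q=[]
        for a,b in((1,1),(1,-1),(-1,-1),(-1,1)): q.append((proj(p,F+Rs@np.array([a*.008,b*.008,z]))[0]+sh-[262,168]+.5)*14)
        cv2.polylines(im,[np.array(q).round().astype(int)],True,(255,0,0) if z else (0,255,0),1)
    ang=np.linspace(0,6.28,40); q=[(proj(p,F+Rf@np.array([.021*np.cos(a),.021*np.sin(a),0]))[0]+sh-[262,168]+.5)*14 for a in ang]
    cv2.polylines(im,[np.array(q).round().astype(int)],True,(255,255,0),1)
    return im
save(np.hstack([outs[0],draw(0,np.array([0,0]))]),'ov.png')
# masked score
def sc(ph,sh,sig):
    win=(172,196,263,287);r0,r1,c0,c1=win
    L=labels(p,*win,P[n],np.radians(ph),sh);im=p['image'][r0:r1,c0:c1].astype(float)
    Ls=labels(p,*win,P[n],0,sh)
    D=[];ids=np.unique(L)
    for i in ids: D.append(cv2.resize(cv2.GaussianBlur((L==i).astype(np.float32),(0,0),sig*SSF),(c1-c0,r1-r0),interpolation=cv2.INTER_AREA).ravel())
    D=np.array(D).T; bg=D[:,list(ids).index(0)]; sat=im.max(2)-im.min(2); w=((bg<.05)&(sat.ravel()<30))
    Y=im.mean(2).ravel(); A=np.vstack([D[w],np.eye(len(ids))*.05]); c=np.linalg.lstsq(A,np.r_[Y[w],np.full(len(ids),6.5)],rcond=None)[0]
    return np.abs(Y[w]-D[w]@c).mean(),sh,dict(zip(ids.tolist(),c.round()))
for ph in range(-45,45,5): print(ph,min((sc(ph,(i,j),.5) for i in(-1,-.5,0,.5,1) for j in(-1,-.5,0,.5,1)),key=lambda a:a[0]))
```

```text
-45 (np.float64(25.19645247845728), (1, 1), {0: np.float64(631.0), 1: np.float64(171.0), 2: np.float64(113.0), 4: np.float64(163.0), 5: np.float64(144.0), 10: np.float64(144.0), 13: np.float64(115.0), 14: np.float64(179.0), 20: np.float64(159.0)})
-40 (np.float64(24.727304374752098), (1, 1), {0: np.float64(621.0), 1: np.float64(171.0), 2: np.float64(113.0), 4: np.float64(163.0), 5: np.float64(144.0), 11: np.float64(383.0), 13: np.float64(112.0), 14: np.float64(161.0), 20: np.float64(159.0)})
-35 (np.float64(24.722289666882848), (1, 1), {0: np.float64(634.0), 1: np.float64(171.0), 2: np.float64(113.0), 4: np.float64(162.0), 5: np.float64(144.0), 11: np.float64(206.0), 13: np.float64(111.0), 14: np.float64(170.0), 20: np.float64(159.0)})
-30 (np.float64(24.80300127226374), (1, 0.5), {0: np.float64(884.0), 1: np.float64(166.0), 2: np.float64(109.0), 4: np.float64(163.0), 5: np.float64(148.0), 6: np.float64(199.0), 11: np.float64(173.0), 13: np.float64(112.0), 14: np.float64(218.0), 20: np.float64(188.0)})
-25 (np.float64(24.847349801900773), (1, 0.5), {0: np.float64(879.0), 1: np.float6
[... 2722 characters left out ...]
, {0: np.float64(674.0), 1: np.float64(171.0), 2: np.float64(113.0), 4: np.float64(164.0), 5: np.float64(143.0), 11: np.float64(123.0), 13: np.float64(122.0), 14: np.float64(167.0), 20: np.float64(157.0)})
35 (np.float64(25.473560611530527), (1, 1), {0: np.float64(646.0), 1: np.float64(171.0), 2: np.float64(113.0), 4: np.float64(164.0), 5: np.float64(144.0), 11: np.float64(120.0), 13: np.float64(119.0), 14: np.float64(176.0), 20: np.float64(158.0)})
40 (np.float64(25.35115532236791), (1, 1), {0: np.float64(631.0), 1: np.float64(171.0), 2: np.float64(113.0), 4: np.float64(164.0), 5: np.float64(144.0), 11: np.float64(117.0), 13: np.float64(120.0), 14: np.float64(179.0), 20: np.float64(159.0)})
```

View pics/ov.png

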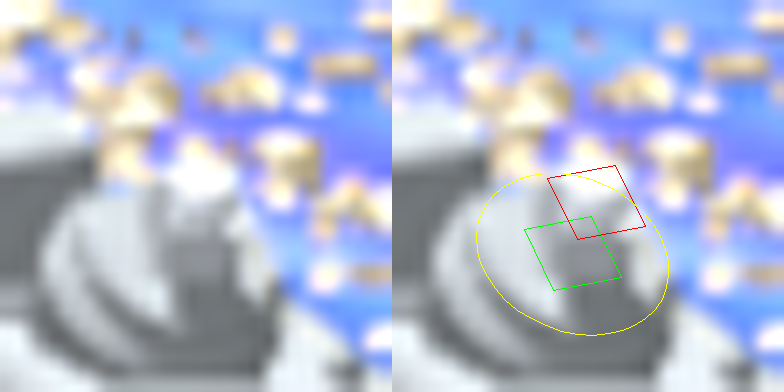

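```bash
cat > geo.py <<'E'
from fit import *
CR=np.array([.4672,-.3147,0]); CY=-.786
CL=[.56545,-.08875,.3032,-.0039,.0944]
F,Rf=face_frame(*CL); AX=Rf[:,2]
def pick_R(sg):
    y=sg*Rz(CY)[:,1]; z=np.array([0,0,-1.]); return np.stack([np.cross(y,z),y,z],1)
GO=ctrl.grasp_offset
# crank->tool: R_t = R_c @ M ; tcp in crank = (0,0,.051-GO)
def tcp_for(Tc,Rcr,sg,h=.051):
    M=Rz(CY).T@pick_R(sg); Rt=Rcr@M
    return Tc+Rcr@np.array([0,0,h-GO]),R.from_matrix(Rt).as_rotvec(),Rt
E
python3 - <<'E'
from geo import *
print(GO,F,AX)
for sg in(1,-1):
    p,rv,_=tcp_for(CR,Rz(CY),sg); q=ctrl.inverse_kinematics(p,rv); q2=ctrl.inverse_kinematics(p+[0,0,.12],rv)
    print('pick',sg,q,q2)
    for k in range(4):
        out=[]
        for ph in (-45,0,45):
            Rcr=Rf@Rz(np.radians(ph+90*k))
            for dz in(0,.06):
                p,rv,_=tcp_for(F+AX*dz,Rcr,sg); a=ctrl.inverse_kinematics(p,rv); out.append(None if a is None else np.round(a,2).tolist())
        print(sg,k,out)
print(sensors.state()['clock'])
E
```

```text
0.0187 [ 0.56661445 -0.09247211  0.0944    ] [ 0.14928788 -0.47719297  0.8660254 ]
pick 1 [-3.05145634e-01  5.02545564e-01 -3.79532268e-01 -4.44089210e-16
 -6.88718494e-01 -2.05165069e+00] [-0.30514563  0.35069754 -0.25780179  0.         -0.962297   -2.05165069]
1 0 [[-0.17, 0.57, 0.1, -0.47, -1.38, -1.73], [-0.21, 0.55, 0.2, -0.45, -1.51, -1.75], [-0.17, 0.57, 0.1, -0.47, -1.38, -0.94], [-0.21, 0.55, 0.2, -0.45, -1.51, -0.96], [-0.17, 0.57, 0.1, -0.47, -1.38, -0.16], [-0.21, 0.55, 0.2, -0.45, -1.51, -0.18]]
1 1 [[-0.17, 0.57, 0.1, -0.47, -1.38, -0.16], [-0.21, 0.55, 0.2, -0.45, -1.51, -0.18], [-0.17, 0.57, 0.1, -0.47, -1.38, 0.63], [-0.21, 0.55, 0.2, -0.45, -1.51, 0.61], [-0.17, 0.57, 0.1, -0.47, -1.38, 1.41], [-0.21, 0.55, 0.2, -0.45, -1.51, 1.39]]
1 2 [[-0.17, 0.57, 0.1, -0.47, -1.38, 1.41], [-0.21, 0.55, 0.2, -0.45, -1.51, 1.39], [-0.17, 0.57, 0.1, -0.47, -1.38, 2.2], [-0.21, 0.55, 0.2, -0.45, -1.51, 2.18], [-0.17, 0.57, 0.1, -0.47, -1.38, 2.99], [-0.21, 0.55, 0.2, -0.45, -1.51, 2.96]]
1 3 [[-0.17, 0.57, 0.1, -0.47, -1.38, 2.99], [-0.21, 0.55, 0.2, -0.45, -1.51, 2.96], [-0.17, 0.
[... 633 characters left out ...]
 0.55, 0.2, -0.45, -1.51, 2.96], [-0.17, 0.57, 0.1, -0.47, -1.38, -2.51], [-0.21, 0.55, 0.2, -0.45, -1.51, -2.54], [-0.17, 0.57, 0.1, -0.47, -1.38, -1.73], [-0.21, 0.55, 0.2, -0.45, -1.51, -1.75]]
-1 2 [[-0.17, 0.57, 0.1, -0.47, -1.38, -1.73], [-0.21, 0.55, 0.2, -0.45, -1.51, -1.75], [-0.17, 0.57, 0.1, -0.47, -1.38, -0.94], [-0.21, 0.55, 0.2, -0.45, -1.51, -0.96], [-0.17, 0.57, 0.1, -0.47, -1.38, -0.16], [-0.21, 0.55, 0.2, -0.45, -1.51, -0.18]]
-1 3 [[-0.17, 0.57, 0.1, -0.47, -1.38, -0.16], [-0.21, 0.55, 0.2, -0.45, -1.51, -0.18], [-0.17, 0.57, 0.1, -0.47, -1.38, 0.63], [-0.21, 0.55, 0.2, -0.45, -1.51, 0.61], [-0.17, 0.57, 0.1, -0.47, -1.38, 1.41], [-0.21, 0.55, 0.2, -0.45, -1.51, 1.39]]
1.7
```

Run:
```python
from geo import *
sg=-1
p,rv,_=tcp_for(CR,Rz(CY),sg,.052)
ctrl.movep(p+[0,0,.16],rv); print(sensors.state()['clock'])
ctrl.move_linear(p+[0,0,.04],feed=.2); print(sensors.state()['clock'])
r=ctrl.move_linear(p,feed=.08,stop_force=8); st=sensors.state(); print(r,st['clock'],st['tcp_pos']-p,st['contact_force'])
if not r:
    eoat.close(60); st=sensors.state(); print(st['clock'],st['gripper_width'],st['contact_force'],st['tcp_pos']-p)
```

```text
5.1167
5.8667
False 6.5167 [ 0.00033788 -0.0001919   0.00028265] [-0.21813567  0.27931849  0.12122112]
7.1333 0.019102286423245945 [-0.41372917  0.4440707   2.71009017] [ 1.57236384e-04 -8.74937876e-05  3.47924805e-04]
```

```bash
cat > look.py <<'E'
from geo import *
def grab(N=5):
    out={}
    for n in ['top','side']:
        ps=[cams.capture(n) for _ in range(N)]
        p=dict(ps[0]); Z=np.stack([q['z_map'] for q in ps]); Z[Z==0]=np.nan
        import warnings; warnings.simplefilter('ignore')
        p['z_map']=np.nan_to_num(np.nanmedian(Z,0)); p['image']=np.mean([q['image'] for q in ps],0); out[n]=p
    return out
E
python3 - <<'E'
from look import *
sg=-1
st=sensors.state()
ctrl.move_linear(st['tcp_pos']+[0,0,.15],feed=.25)
Rcr=Rf@Rz(np.radians(-90)); p,rv,_=tcp_for(F+AX*.06,Rcr,sg,.052)
ctrl.movep(p,rv); st=sensors.state(); print(st['clock'],st['gripper_width'],st['tcp_pos']-p,st['contact_force'])
o=grab(); pickle.dump(o,open('held.pkl','wb'))
f=lambda p,r,c,n:cv2.resize(np.clip(p['image'][r:r+n,c:c+n],0,255).astype(np.uint8),(400,400),interpolation=cv2.INTER_CUBIC)
save(np.hstack([f(o['top'],140,235,60),f(o['side'],140,240,70)]),'held.png')
E
```

```text
8.7167 0.01896356122650869 [-0.00095744 -0.00067286 -0.00141005] [ 0.12983471  0.3069029  -2.22903773]
```

View pics/held.png

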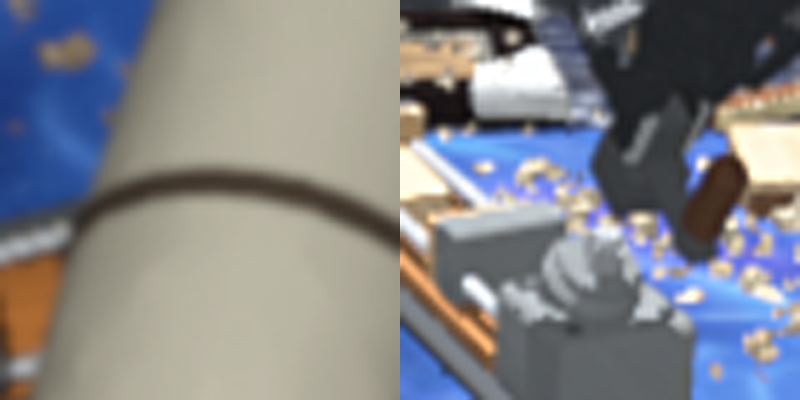

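```bash
cat > fitheld.py <<'E'
from look import *
from scipy.optimize import minimize
def fitheld(p,T0,R0,verbose=True):
    # bounding window from projections of crank corners; pixels near model
    pts=np.array([[x,y,z] for x in(-.017,.067) for y in(-.017,.017) for z in(0,.086)])@R0.T+T0
    uv=proj(p,pts); c0,r0=uv.min(0).astype(int)-4; c1,r1=uv.max(0).astype(int)+5
    o,d=rays(p,r0,r1,c0,c1); z=p['z_map'][r0:r1,c0:c1].ravel()
    def f(q):
        Rr=R0@R.from_rotvec(np.r_[0,0,q[3]*.02]).as_matrix(); 
        m=crank(o,d,T0+q[:3]*.003,Rr)
        hit=np.isfinite(m)&(z>0); e=np.where(hit,np.clip(m-z,-.02,.02),0)
        # measured pts near crank bbox not hit -> penalty
        X=o+d*z[:,None]; l=(X-T0)@R0
        near=(z>0)&~np.isfinite(m)&(l[:,0]>-.012)&(l[:,0]<.062)&(abs(l[:,1])<.012)&(l[:,2]>.002)&(l[:,2]<.034)&((l[:,2]>.027)|(l[:,0]<.012))
        # hand occluders (in front) clipped smaller
        e=np.where(e>.012,.012,e)
        return np.sum(np.sqrt(e[hit]**2+.001**2)) + .012*near.sum() + 0.010*np.sum(np.isfinite(m)&(z==0))- .006*hit.sum()
    best=min((minimize(f,np.array(s),method='Nelder-Mead',options=dict(maxiter=800)) for s in([0,0,0,0],[1,0,0,0],[-1,0,0,0],[0,1,0,0],[0,-1,0,0],[0,0,1,0],[0,0,-1,0])),key=lambda b:b.fun)
    return best.x*[.003,.003,.003,.02],best.fun,f(np.zeros(4))
E
python3 - <<'E'
from fitheld import *
o=pickle.load(open('held.pkl','rb')); st=sensors.state()
Rt=R.from_rotvec(st['ee_rot']).as_matrix(); M=Rz(CY).T@pick_R(-1); Rcr=Rt@M.T
T=st['tcp_pos']-Rcr@np.array([0,0,.052-GO]); print('robot crank T',T,'angle err',np.degrees(R.from_matrix(Rcr.T@Rf@Rz(-np.pi/2)).as_rotvec()))
q,f,f0=fitheld(o['side'],T,Rcr); print(q,f,f0)
Fs,Rs=face_frame(.5668,-.09,.3028,-.0051,.0938)
print('side crank-face, in face frame (mm)',(T+q[:3]-Fs)@Rs*1000, 'robot belief',(T-F)@Rf*1000)
p=o['side'];im=np.clip(p['image'],0,255).astype(np.uint8)[140:210,240:310];im=cv2.resize(im,(560,560),interpolation=cv2.INTER_CUBIC)
for (TT,RR,col) in((T+q[:3],Rcr@Rz(q[3]),(255,0,0)),(Fs,Rs,(255,255,0))):
    boxes=[((-.017,-.017,0),(.017,.017,.03)),((-.01,-.01,.03),(.01,.01,.062)),((0,-.008,.026),(.067,.008,.035)),((.044,-.011,.042),(.066,.011,.086))] if col[1]==0 else [((-.008,-.008,0),(.008,.008,.018))]
    for lo,hi in boxes:
        c=[(x,y,z) for x in(lo[0],hi[0]) for y in(lo[1],hi[1]) for z in(lo[2],hi[2])]
        u=((proj(p,np.array(c)@RR.T+TT)-[240,140]+.5)*8).round().astype(int)
        for i in range(8):
            for j in range(i):
                if sum(a!=b for a,b in zip(c[i],c[j]))==1: cv2.line(im,tuple(map(int,u[i])),tuple(map(int,u[j])),col,1)
save(im,'held_ov.png')
E
```

```text
robot crank T [ 0.57544292 -0.12128106  0.14667368] angle err [-0.02696328  0.01885106 -0.00187452]
[ 0.00072166 -0.00145869 -0.00054232 -0.00305989] -1.12122622125954 -0.5941311601670423
side crank-face, in face frame (mm) [-0.82425653  1.10053846 59.79164254] robot belief [-1.75884412e-01  4.27769732e-02  6.03357437e+01]
```

View pics/held_ov.png

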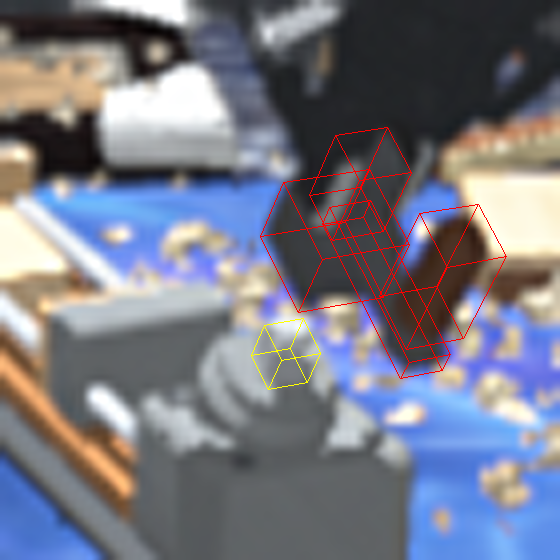

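```bash
cat > ins.py <<'E'
from look import *
M=Rz(CY).T@pick_R(-1)
def target(h,ph,dx=0,dy=0):
    Rcr=Rf@Rz(-np.pi/2+np.radians(ph))
    Tc=F+Rf@np.array([dx,dy,h]); return Tc+Rcr@np.array([0,0,.052-GO]),R.from_matrix(Rcr@M).as_rotvec()
def where():
    st=sensors.state(); Rt=R.from_rotvec(st['ee_rot']).as_matrix();Rcr=Rt@M.T
    l=(st['tcp_pos']-Rcr@np.array([0,0,.052-GO])-F)@Rf*1000
    a=R.from_matrix(Rf.T@Rcr).as_euler('zyx',degrees=True)
    f=np.array(st['contact_force'])@Rf
    return np.round(l,2),round(a[0]+90,1),np.round(f,1),round(st['clock'],2)
E
python3 - <<'E'
from ins import *
off=(.0004,-.0005)
p,rv=target(.034,0,*off); ctrl.move_linear(p,feed=.1,rotation=rv); print(where())
p,rv=target(-.001,0,*off); r=ctrl.move_linear(p,feed=.03,rotation=rv,stop_force=7); print(r,where())
E
```

```text
(array([ 0.23, -0.57, 33.7 ]), np.float64(0.0), array([ 0.3, -1. , -2. ]), 9.62)
True (array([ 0.41, -0.78, 18.21]), np.float64(0.0), array([1. , 0.7, 4.3]), 10.28)
```

Run:
```python
from ins import *
off=(.0004,-.0007)
for ph in (6,-6,12,-12,18,-18):
    p,rv=target(.0187,ph,*off); ctrl.move_linear(p,feed=.06,rotation=rv)
    p,rv=target(.012,ph,*off); r=ctrl.move_linear(p,feed=.03,rotation=rv,stop_force=7); w=where(); print(ph,r,w)
    if w[0][2]<16.5: break
```

```text
6 True (array([ 0.73, -1.53, 18.5 ]), np.float64(6.0), array([ 0.2, -1.4,  4.3]), 10.75)
-6 False (array([ 0.46, -0.75, 12.02]), np.float64(-6.0), array([-1.4, -0.4,  2.6]), 11.48)
```

Run:
```python
from ins import *
off=(.0004,-.0007)
p,rv=target(-.003,-6,*off); r=ctrl.move_linear(p,feed=.03,rotation=rv,stop_force=15); print(r,where())
ctrl.pause(.2); print(where())
```

```text
True (array([ 0.5 , -0.86,  0.82]), np.float64(-5.9), array([-0.3,  1.1,  3.7]), 12.02)
(array([ 0.5 , -0.85,  0.81]), np.float64(-5.9), array([0.9, 2.7, 3.8]), 12.22)
```

Run:
```python
from ins import *
for ph,off,sf in ((-6,(.0005,-.0009),25),(-9,(.0005,-.0009),15),(-3,(.0005,-.0009),15),(-6,(.0005,-.0009),20)):
    p,rv=target(-.004,ph,*off); r=ctrl.move_linear(p,feed=.03,rotation=rv,stop_force=sf); st=sensors.state(); print(r,where(),np.round(st['ft_torque'],2))
```

```text
False (array([ 0.59, -0.89,  0.76]), np.float64(-5.8), array([-2.7,  4.7, 17.8]), 12.53) [0.16 1.11 0.22]
False (array([ 0.71, -1.17,  0.77]), np.float64(-8.8), array([-2.5,  3.7, 16.7]), 12.78) [0.01 1.01 0.33]
False (array([ 0.56, -0.91,  0.76]), np.float64(-2.8), array([-3.1,  3.5, 18.2]), 13.03) [0.13 0.89 0.59]
False (array([ 0.81, -1.24,  0.77]), np.float64(-5.8), array([-2.3,  3.8, 17.2]), 13.28) [-0.1   0.89  0.26]
```

The crank stopped at the same depth through ±3° wiggles at about 17 N, so it is home. Next I release it, retract and look.

```bash
cat > wind.py <<'E'
from ins import *
C=np.array([.0005,-.0009]); PH0=-96.0
Rw=R.from_rotvec(target(0,-6)[1]).as_matrix(); RW=target(0,-6)[1]
def wp(ang,h=.0473+.0003,r=.055):
    a=np.radians(ang); return F+Rf@np.array([C[0]+r*np.cos(a),C[1]+r*np.sin(a),h])
E
python3 - <<'E'
from wind import *
p,rv=target(.0007,-6,*C); ctrl.move_linear(p,feed=.03,rotation=rv); print(where())
eoat.gripper_open(); print(where(),sensors.state()['gripper_width'])
st=sensors.state(); ctrl.move_linear(st['tcp_pos']+AX*.085,feed=.2); print(where())
o=grab(3); pickle.dump(o,open('on.pkl','wb'))
f=lambda p,r,c,n:cv2.resize(np.clip(p['image'][r:r+n,c:c+n]*1.2,0,255).astype(np.uint8),(400,400),interpolation=cv2.INTER_CUBIC)
save(np.hstack([f(o['top'],140,235,60),f(o['side'],140,240,70)]),'on.png')
# ik check
q0=None;bad=[]
for a in range(0,360,15):
    q=ctrl.inverse_kinematics(wp(a),RW)
    if q is None: bad.append(a)
print('bad',bad, ctrl.inverse_kinematics(wp(-96,.12),RW))
E
```

```text
(array([ 0.4 , -1.02,  0.85]), np.float64(-6.0), array([-0.3,  0.7,  4.9]), 13.59)
(array([ 0.51, -0.88,  0.66]), np.float64(-6.0), array([ 0.1, -0.1, -0.1]), 14.25) 0.08504935432887233
(array([ 0.19, -0.59, 84.65]), np.float64(-6.0), array([-0.2,  0.2, -0.2]), 14.82)
bad [] [-0.28614871  0.61767464  0.30543541 -0.42865947 -1.56923406  0.55345707]
```

View pics/on.png

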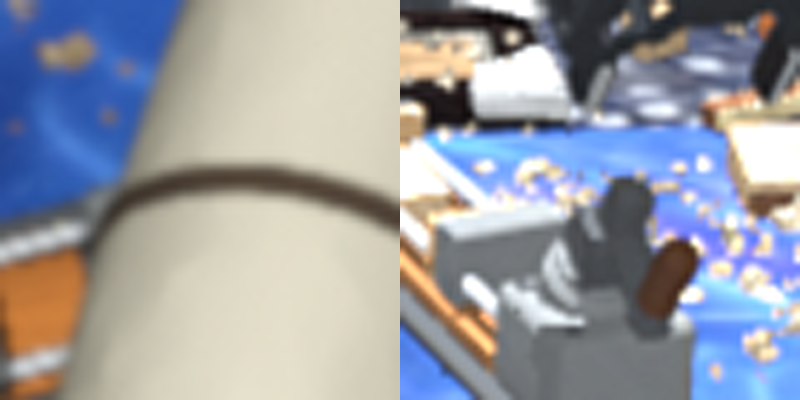

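The side crop shows the crank on the shaft, with the hub flush on the neck face at about (600,250) and the grip at (668,280) in the picture. I'll fit its pose, then take the turning grip.

Run:
```python
from fitheld import *
from wind import *
o=pickle.load(open('on.pkl','rb'))
Rcr=Rf@Rz(np.radians(-96)); T=F+Rf@np.array([.0005,-.0009,.0004])
q,f,f0=fitheld(o['side'],T,Rcr); print(q,np.degrees(q[3]),(q[:3])@Rf*1000,f,f0)
Fs,Rs=face_frame(.5668,-.09,.3028,-.0051,.0938); print((T+q[:3]-Fs)@Rs*1000)
ctrl.move_linear(wp(PH0,.105),feed=.2,rotation=RW)
r=ctrl.move_linear(wp(PH0),feed=.1,rotation=RW,stop_force=8); print(r,where())
if not r:
    eoat.close(25); st=sensors.state(); print(where(),st['gripper_width'],(st['tcp_pos']-F)@Rf*1000,st['ft_torque'])
```

```text
[ 0.00109562 -0.00156007 -0.00105895 -0.00631842] -0.3620188930280956 [ 0.57984629 -2.10220542 -0.00905632] -1.3546560827159495 -0.6314541420662492
[ 0.16668473 -0.2806893  -0.48750406]
False (array([ -4.76, -55.48,  15.13]), np.float64(-5.9), array([-0.4, -0.3,  0. ]), 16.28)
(array([ -5.3 , -55.73,  14.51]), np.float64(-6.0), array([ 0.1, -0.5,  0.8]), 16.88) 0.021179676327356036 [ -5.29819398 -55.72501856  47.81150546] [-1.05696692 -0.21013076  0.03837957]
```

Camera puts the crank within 0.5 mm of home, and the grip is held (21.2 mm opening). I'll test one short turn first.

```bash
cat >> wind.py <<'E'
def meas():
    st=sensors.state(); l=(st['tcp_pos']-F)@Rf; f=np.array(st['contact_force'])@Rf
    d=l[:2]-C; a=np.degrees(np.arctan2(d[1],d[0])); u=d/np.linalg.norm(d); tcw=np.array([u[1],-u[0]])
    return round(a,1),round(np.linalg.norm(d)*1000,2),round(l[2]*1000,1),'tan',round(float(-f[:2]@tcw),1),'rad',round(float(f[:2]@u),1),'z',round(f[2],1),round(st['clock'],2)
E
python3 - <<'E'
from wind import *
print(meas())
for i in range(1,7):
    r=ctrl.move_linear(wp(PH0-15*i),feed=.1,stop_force=25); print(i,r,meas())
E
```

```text
(np.float64(-96.0), np.float64(55.13), np.float64(47.8), 'tan', 0.1, 'rad', 0.5, 'z', np.float64(0.8), 16.88)
1 False (np.float64(-110.8), np.float64(54.89), np.float64(47.8), 'tan', 1.4, 'rad', 0.2, 'z', np.float64(0.1), 17.18)
2 False (np.float64(-125.5), np.float64(54.92), np.float64(47.9), 'tan', 3.1, 'rad', 0.7, 'z', np.float64(1.8), 17.47)
3 False (np.float64(-140.7), np.float64(55.04), np.float64(47.9), 'tan', 2.5, 'rad', 0.3, 'z', np.float64(2.6), 17.76)
4 False (np.float64(-155.8), np.float64(55.09), np.float64(47.9), 'tan', 2.7, 'rad', -0.7, 'z', np.float64(3.5), 18.05)
5 False (np.float64(-170.8), np.float64(55.23), np.float64(47.9), 'tan', 1.4, 'rad', -1.1, 'z', np.float64(4.8), 18.34)
6 False (np.float64(174.2), np.float64(55.32), np.float64(47.9), 'tan', 2.0, 'rad', 0.2, 'z', np.float64(6.5), 18.63)
```

```bash
cat > jaw.py <<'E'
from look import *
Pc={'top':[.5641,-.0875,.3037],'side':[.5668,-.09,.3028]}
def prof(p,n):
    a=Pc[n]; l=(cloud(p)-np.array([a[0],a[1],0]))@Rz(a[2]); x,y,z=l[...,0],l[...,1],l[...,2]
    m=(abs(x)<.028)&(y>.08)&(y<.32)
    out=[]
    for nm,lo,hi in(('jaw',.0685,.078),('pad',.060,.0682),('blank',.040,.050)):
        k=m&(z>lo)&(z<hi)&(y<.293); v=np.sort(y[k])*1000
        if len(v)>5: out.append((nm,len(v),np.percentile(v,[3,50,97]).round(1).tolist()))
    return out
E
python3 - <<'E'
from wind import *
from jaw import *
for n,f in(('top','top1.pkl'),('side','side1.pkl')): print('start',n,prof(pickle.load(open(f,'rb')),n))
for i in range(7,37):
    r=ctrl.move_linear(wp(PH0-15*i),feed=.1,stop_force=25)
    if i%4==0 or r: print(i,r,meas())
    if r: break
o=grab(3); pickle.dump(o,open('w1.pkl','wb'))
for n in o: print(n,prof(o[n],n))
f=lambda p,r,c,n:cv2.resize(np.clip(p['image'][r:r+n,c:c+n]*1.2,0,255).astype(np.uint8),(400,400),interpolation=cv2.INTER_CUBIC)
save(np.hstack([f(o['top'],140,150,110),f(o['side'],135,220,80)]),'w1.png')
E
```

```text
start top [('jaw', 182, [97.5, 111.0, 124.8]), ('pad', 66, [124.6, 136.8, 141.6]), ('blank', 507, [91.0, 238.2, 284.0])]
start side [('jaw', 74, [95.6, 103.3, 120.1]), ('pad', 53, [94.6, 96.0, 292.9]), ('blank', 193, [94.3, 229.8, 286.6])]
8 False (np.float64(144.4), np.float64(55.63), np.float64(47.8), 'tan', 0.3, 'rad', 2.3, 'z', np.float64(7.7), 19.22)
12 False (np.float64(84.6), np.float64(55.94), np.float64(47.9), 'tan', 1.8, 'rad', 4.3, 'z', np.float64(8.6), 20.38)
16 False (np.float64(24.1), np.float64(55.61), np.float64(47.8), 'tan', 1.4, 'rad', 1.9, 'z', np.float64(7.5), 21.55)
20 False (np.float64(-35.4), np.float64(55.18), np.float64(47.6), 'tan', 1.8, 'rad', 0.6, 'z', np.float64(6.8), 22.72)
24 False (np.float64(-95.6), np.float64(55.06), np.float64(47.6), 'tan', 3.1, 'rad', -0.1, 'z', np.float64(4.5), 23.88)
28 False (np.float64(-155.8), np.float64(55.27), np.float64(47.7), 'tan', 2.5, 'rad', -0.1, 'z', np.float64(5.6), 25.05)
32 False (np.float64(144.8), np.float64(55.78), np.float64(47.7), 'tan', 1.0, 'rad', 1.6, 'z', np.float64(8.9), 26.22)
36 False (np.float64(85.5), np.float64(56.17), np.float64(47.7), 'tan', 3.1, 'rad', 4.5, 'z', np.float64(9.9), 27.38)
top [('jaw', 83, [140.5, 157.9, 165.7]), ('pad', 67, [166.2, 176.9, 182.1]), ('blank', 420, [192.0, 246.0, 284.8])]
side [('jaw', 74, [135.0, 143.9, 159.6]), ('pad', 47, [132.9, 136.6, 291.3]), ('blank', 171, [105.9, 235.5, 291.8])]
```

View pics/w1.png

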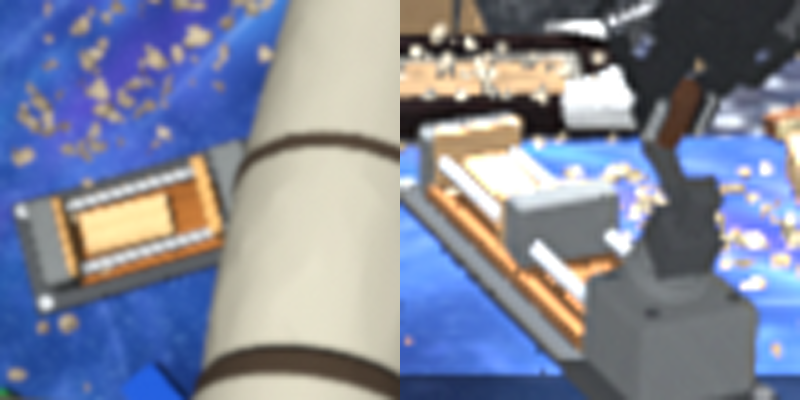

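Top crop: pad at about (205,195), blank at (125,220), still apart. The jaw travels about 27 mm per turn. I'll wind on to 900°, then go in smaller steps.

Run:
```python
from wind import *
from jaw import *
for i in range(37,61):
    r=ctrl.move_linear(wp(PH0-15*i),feed=.1,stop_force=25)
    if i%3==0 or r: print(i,r,meas())
    if r: break
o=grab(3); pickle.dump(o,open('w2.pkl','wb'))
for n in o: print(n,prof(o[n],n))
f=lambda p,r,c,n:cv2.resize(np.clip(p['image'][r:r+n,c:c+n]*1.2,0,255).astype(np.uint8),(400,400),interpolation=cv2.INTER_CUBIC)
save(np.hstack([f(o['top'],160,155,70),f(o['side'],135,220,80)]),'w2.png')
```

```text
39 False (np.float64(39.6), np.float64(55.84), np.float64(47.7), 'tan', 1.7, 'rad', 3.0, 'z', np.float64(8.0), 28.56)
42 False (np.float64(-5.7), np.float64(55.33), np.float64(47.6), 'tan', 1.7, 'rad', 2.6, 'z', np.float64(8.3), 29.43)
45 False (np.float64(-50.5), np.float64(55.01), np.float64(47.5), 'tan', 2.1, 'rad', 1.3, 'z', np.float64(6.9), 30.31)
48 False (np.float64(-95.3), np.float64(54.98), np.float64(47.5), 'tan', 2.2, 'rad', -0.3, 'z', np.float64(6.1), 31.18)
51 False (np.float64(-140.8), np.float64(55.13), np.float64(47.6), 'tan', 1.5, 'rad', -0.2, 'z', np.float64(7.0), 32.06)
54 False (np.float64(174.5), np.float64(55.54), np.float64(47.6), 'tan', 1.8, 'rad', -0.7, 'z', np.float64(8.9), 32.93)
57 False (np.float64(130.4), np.float64(56.05), np.float64(47.7), 'tan', 3.3, 'rad', 1.7, 'z', np.float64(9.1), 33.81)
60 False (np.float64(85.9), np.float64(56.17), np.float64(47.7), 'tan', 3.0, 'rad', 5.0, 'z', np.float64(11.0), 34.68)
top [('jaw', 184, [166.1, 179.4, 193.0]), ('pad', 69, [165.2, 204.8, 210.0]), ('blank', 404, [161.1, 247.3, 284.7])]
side [('jaw', 66, [163.3, 172.0, 188.2]), ('pad', 49, [161.6, 164.9, 292.6]), ('blank', 139, [105.1, 165.7, 292.1])]
```

View pics/w2.png

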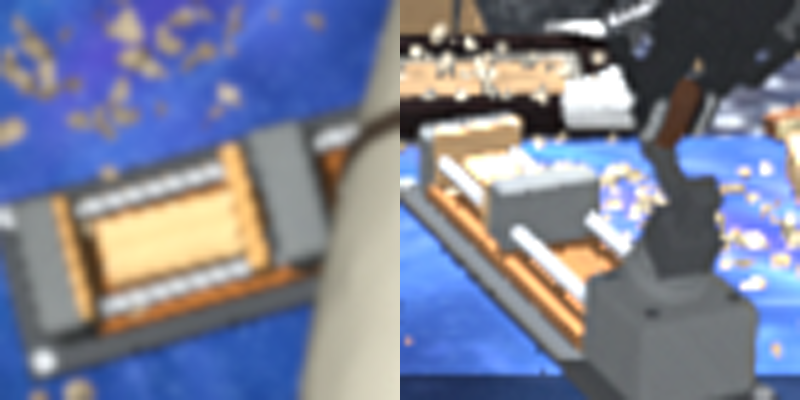

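The pad has almost reached the blank, and the blank is about 9 mm short of the cheek. I'll take 10° steps now and watch force and gaps.

```bash
cat > step.py <<'E'
from wind import *
from jaw import *
import sys
a0,a1,st_=map(float,sys.argv[1:4])
a=a0
while a<a1-1e-6:
    a=min(a+st_,a1)
    r=ctrl.move_linear(wp(PH0-a),feed=.1,stop_force=25)
    print(a,r,*meas())
    if r: break
o=grab(3); pickle.dump(o,open(sys.argv[4]+'.pkl','wb'))
print(prof(o['top'],'top')[:2])
f=lambda p,r,c,n:cv2.resize(np.clip(p['image'][r:r+n,c:c+n]*1.2,0,255).astype(np.uint8),(400,400),interpolation=cv2.INTER_CUBIC)
save(np.hstack([f(o['top'],160,155,70),f(o['side'],135,220,80)]),sys.argv[4]+'.png')
E
python3 step.py 900 1020 10 w3
```

```text
910.0 False 75.9 56.13 47.7 tan 3.7 rad 5.2 z 10.9 35.23
920.0 False 65.6 56.06 47.7 tan 2.7 rad 5.0 z 10.3 35.48
930.0 False 55.3 55.99 47.7 tan 2.4 rad 4.8 z 9.4 35.73
940.0 False 45.1 55.87 47.7 tan 1.0 rad 4.2 z 9.4 35.98
950.0 False 34.9 55.77 47.7 tan 3.0 rad 3.9 z 10.3 36.23
960.0 False 24.8 55.67 47.7 tan 1.8 rad 3.8 z 9.7 36.48
970.0 False 14.7 55.56 47.7 tan 1.3 rad 2.9 z 9.3 36.73
980.0 False 4.6 55.43 47.7 tan 2.1 rad 3.3 z 9.9 36.98
990.0 False -5.4 55.33 47.6 tan 2.2 rad 3.1 z 8.8 37.23
1000.0 False -15.5 55.24 47.6 tan 2.2 rad 2.3 z 8.1 37.48
1010.0 False -25.5 55.15 47.6 tan 3.0 rad 2.0 z 8.6 37.73
1020.0 False -35.4 55.11 47.6 tan 2.7 rad 1.5 z 7.8 37.98
[('jaw', 155, [175.9, 188.3, 202.6]), ('pad', 46, [174.1, 213.4, 219.5])]
```

View pics/w3.png

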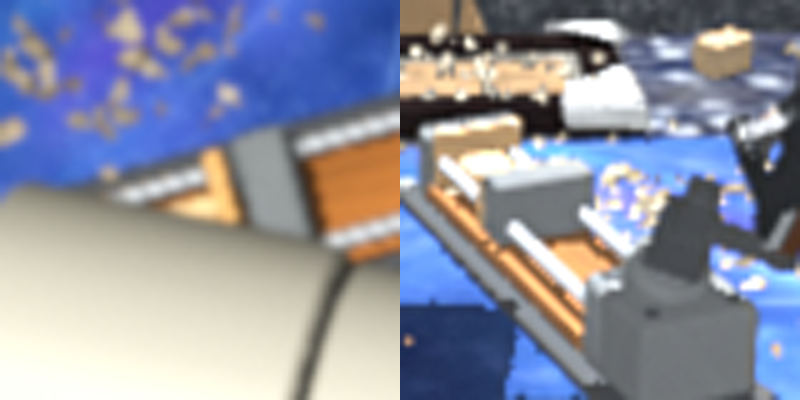

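```bash
sed -i "s/    if r: break/    if r or meas()[4]>5.2: break/" step.py; python3 step.py 1020 1080 10 w4
```

```text
1030.0 False -45.4 55.06 47.5 tan 3.4 rad 1.0 z 8.5 38.53
1040.0 False -55.4 55.02 47.5 tan 2.3 rad 1.7 z 8.4 38.78
1050.0 False -65.4 55.02 47.4 tan 3.5 rad 1.2 z 7.3 39.03
1060.0 False -75.1 54.98 47.4 tan 4.3 rad -0.0 z 6.9 39.28
1070.0 False -84.8 54.97 47.4 tan 3.8 rad 0.1 z 7.7 39.53
1080.0 False -94.4 54.96 47.5 tan 5.8 rad 0.0 z 6.3 39.78
[('jaw', 181, [179.9, 193.0, 207.3]), ('pad', 56, [178.6, 216.1, 221.7])]
```

View pics/w4.png

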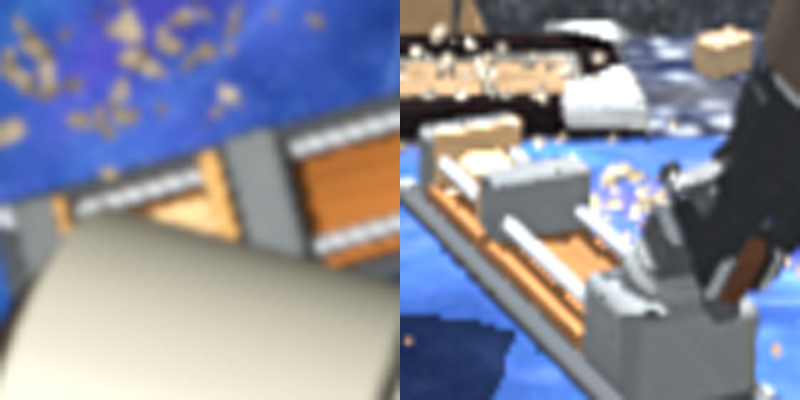

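Stiffening began near 1045° and the camera shows about 2.5 mm of spring compression. I'll go on about 40° for roughly 50 N.

```bash
sed -i "s/>5.2/>8.5/" step.py; python3 step.py 1080 1122 7 w5
```

```text
1087.0 False -100.8 54.92 47.5 tan 5.4 rad 0.5 z 7.2 40.33
1094.0 False -107.6 54.91 47.6 tan 7.2 rad 0.8 z 5.9 40.58
1101.0 False -114.3 54.89 47.6 tan 7.0 rad 0.8 z 5.7 40.83
1108.0 False -121.2 54.86 47.7 tan 6.5 rad 1.2 z 6.3 41.08
1115.0 False -128.0 54.82 47.7 tan 7.3 rad 0.4 z 5.5 41.33
1122.0 False -134.9 54.83 47.8 tan 8.9 rad 0.2 z 5.7 41.58
[('jaw', 185, [183.0, 196.5, 210.0]), ('pad', 78, [181.6, 216.2, 222.0])]
```

View pics/w5.png

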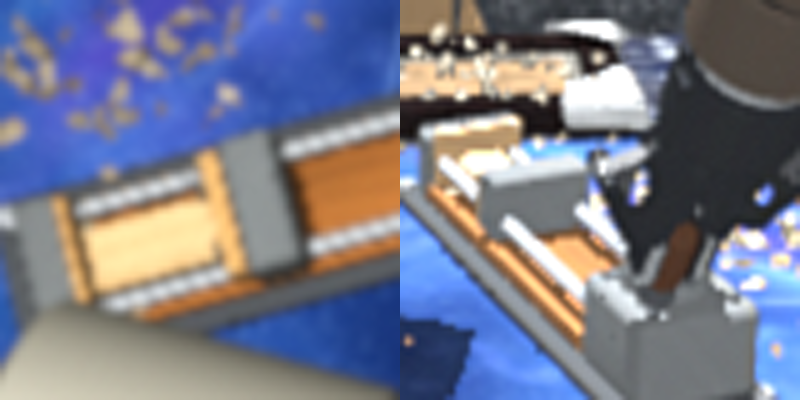

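Gap reading gives about 5.8 mm of spring compression (≈52 N). The pad has stopped, the blank is against the cheek, and the tangential force is 8.9 N, clearly stiff. I'll stop, let go and retract.

Run:
```python
from wind import *
from jaw import *
eoat.gripper_open(); print(meas(),sensors.state()['gripper_width'])
st=sensors.state(); ctrl.move_linear(st['tcp_pos']+AX*.10,feed=.2); print(meas())
ctrl.movej([-1.0,0.0,0.0,0,-1.2,0.5]); print(sensors.state()['clock'],sensors.state()['tcp_pos'])
o=grab(5); pickle.dump(o,open('fin.pkl','wb'))
for n in o: print(n,prof(o[n],n))
f=lambda p,r,c,n:cv2.resize(np.clip(p['image'][r:r+n,c:c+n]*1.2,0,255).astype(np.uint8),(400,400),interpolation=cv2.INTER_CUBIC)
save(np.hstack([f(o['top'],135,155,130),f(o['side'],135,220,80)]),'fin.png')
from fitheld import fitheld
for n in('side','top'):
    P={'top':[.5641,-.0875,.3037,-.0027,.095],'side':[.5668,-.09,.3028,-.0051,.0938]}[n]
    Fs,Rs=face_frame(*P)
    q=min((( *fitheld(o[n],Fs,Rs@Rz(np.radians(a)))[:2],a) for a in(-140,-134,-128)),key=lambda b:b[1])
    print(n,'crank-face mm',q[0][:3]@Rs*1000,'ang',q[2]+np.degrees(q[0][3]),q[1])
```

```text
(np.float64(-138.2), np.float64(54.98), np.float64(47.5), 'tan', 0.1, 'rad', 0.7, 'z', np.float64(-0.3), 42.52) 0.0859356435921152
(np.float64(-138.7), np.float64(55.1), np.float64(146.3), 'tan', 0.4, 'rad', 0.4, 'z', np.float64(-0.1), 43.17)
45.2417 [ 0.15255459 -0.53214575  0.44696382]
top [('jaw', 186, [182.5, 196.3, 210.2]), ('pad', 72, [181.5, 216.7, 222.0]), ('blank', 483, [90.4, 245.8, 289.9])]
side [('jaw', 65, [179.8, 188.1, 205.1]), ('pad', 41, [179.8, 180.8, 292.6]), ('blank', 142, [104.9, 181.1, 291.8])]
side crank-face mm [-0.29765141  0.3180786  -0.1776946 ] ang -128.00523485460067 -0.7888818270659355
top crank-face mm [-0.04922077 -1.73077018 -1.35508521] ang -127.98395247862345 -1.3783045412402353
```

View pics/fin.png

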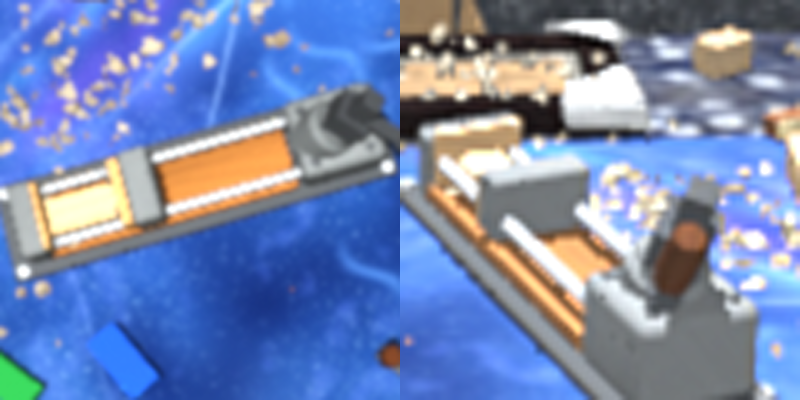

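The final crops show the crank seated on the gearbox neck, the blank tight between pad and cheek, and the hand clear. Handing in.

Run:
```python
from look import *
a=pickle.load(open('top1.pkl','rb'))['image'];b=pickle.load(open('fin.pkl','rb'))['top']['image']
d=np.abs(a-b).mean(2)
for n,(r0,r1,c0,c1) in dict(strip=(118,134,230,272),chisel=(128,144,292,366),chisel2_block=(125,188,366,402)).items(): print(n,d[r0:r1,c0:c1].max())
workorder.close_job(); print(sensors.state()['clock'])
```

```text
strip 4.958333333333333
chisel 4.916666666666667
chisel2_block 5.041666666666667
the job is handed in; nothing more can be done
the job is handed in; nothing more can be done
```

I put the right-hand crank on the shaft, wound it clockwise about 3.1 turns by its turning grip, and stopped once it was clearly stiff. I then let go, left the crank on, and handed the job in, with about 45 s on the clock at my last reading.

- **Crank fully home:** it stopped at the same depth when I pushed with about 17 N and wiggled it. The side camera put the mouth within about 0.5 mm of the drive face after fitting, and 0.2 mm at the end.
- **Clamping:** stiffening began near 1045° and I stopped at 1122°. At rest, the force on the grip had risen from about 2.3 N to 8.9 N. The pad spring was compressed about 5.8 mm (roughly 52 N).
- **After letting go:** about 5.3 mm of compression remained (roughly 47 N, against the 90 N crush limit). The blank sat against the fixed jaw.
- **Left alone:** in the top view, the areas with the wood strip, the chisel and the sanding block looked unchanged from the start.
- **Disagreement:** the last top-camera fit of the crank was off by about 1.7 mm sideways and 1.4 mm in depth. That view is coarse and the fit is less reliable there, so I trusted the side camera and the contact depth.

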